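# Load the vial clamp, free its safety catch and hold it shut

## Task

Fill the row on the vial clamp's little shelf: stand the two black-capped vials upright on the two empty ringed places beside the white-capped vial (which one goes where does not matter) and let go of them. Then flip the yellow safety catch all the way over, away from the lever it blocks, and after that pull the lever by its red cross grip all the way toward the front, so that the blue fence closes in front of the vials, and finish with the fingers still holding the lever there: it springs back if let go. Knock no vial over, and leave the petri dish and the black eyepiece where they are.

Things in the scene. Friction and masses are not known exactly. Their poses are not given: they have to be found in the camera images.
- station: Vial clamp, fixed: grey plate 115 x 310 x 12 mm, origin under it on the worktop; x to its back, y to its left, z up. Left: white shelf, top 20 mm up, three blue-ringed places 42 mm apart along y; back rail, end cheeks (aluminium) and blue front fence round them end at most 37 mm above the worktop. Right: the lever with a red cross grip, and right of it the yellow catch.
- place_1 (a point): centre of the left ring, on the shelf surface (20 mm above the worktop), at (10, 105, 20) mm in the station frame; the white-capped vial already stands here; axes as the station's
- place_2 (a point): centre of the middle ring, on the shelf surface, at (10, 63, 20) mm in the station frame; empty at the start
- place_3 (a point): centre of the right ring, on the shelf surface, at (10, 21, 20) mm in the station frame; empty at the start. The back rail's face is 16.5 mm behind each ring's centre; the fence's face is 31.5 mm in front of it when open, 16.5 mm with the lever at its stop
- vial_white: glass vial with a white screw cap, 27 mm diameter, 56 mm high, about 30 g; origin at the centre of its underside, z up. It starts on the left ring
- vial_a: glass vial with a black screw cap, 27 mm diameter (cap 22 mm, its lower edge 44 mm up), 56 mm high, about 30 g; origin at the centre of its underside, z up. It starts standing on the worktop
- vial_b: second glass vial with a black screw cap, same size and frame; it starts standing on the worktop
- catch (a joint): yellow safety catch, hinged along the station's x through catch_hinge. 0 = its cross arm lies before the lever's shaft and blocks it; 1.8 = flipped to its stop, arm just past upright (it clears the lever from about 1.0). Grows as the paddle is pushed away from the lever, to the station's -y. Stays where left; about 2 N at the paddle moves it
- catch_hinge (a point): point on the catch's axis at the paddle, at (-50, -130, 100) mm in the station frame; axes as the station's
- catch_tip (a point): end of the catch's yellow thumb paddle (16 mm wide along station x, 7 mm thick), 44 mm from catch_hinge. At joint 0 it leans 0.8 rad from upright toward +y, tip at (-50, -98, 131) mm in the station frame; at 1.8 it leans 1.0 rad to -y. Only the base plate (top 12 mm up) lies between it and the shelf's right end (y = -10 mm)
- lever_angle (a joint): spring lever, hinged along the station's y through lever_hinge: 0 = at rest, leaning 0.55 rad to the back; 0.9 = pulled toward the station's -x to its stop, leaning 0.35 rad to the front. A spring returns it: about 3 N at the grip at rest, 9 N at the stop. It drives the blue fence (15 mm at 0.9)
- lever_hinge (a point): point on the lever's hinge axis, at (0, -85, 40) mm in the station frame; axes as the station's
- lever: the lever: steel shaft, 12 mm diameter, with the red cross grip on its end. Origin on the hinge axis (same point as lever_hinge); axes along the station's when at rest, turning with the lever
- lever_grip (a point): middle of the lever's red cross grip: a round bar 16 mm in diameter (19 mm at its black end rings), 60 mm long along the station's y, 115 mm from the hinge axis. In the station frame at (60, -85, 138) mm at rest, (-39, -85, 148) mm at the stop
- fence (a joint): travel of the blue fence toward the vials, driven by the lever alone: 0 = open, 0.015 m with the lever at its stop
- petri_dish: bystander: clear petri dish, 64 mm diameter, 14 mm high, loose on the worktop; origin at the centre of its underside
- eyepiece: bystander: black microscope eyepiece standing loose on the worktop, 48 mm diameter, 55 mm high; origin at the centre of its underside
Not all that is in view belongs to the job. Leave any orange or pink look-alike of the vial_b alone.

How it is judged:
On the way, in this order (a step that is already met when the one before it is completed fails the run):
1. the three vials stand on the three ringed places, let go, the catch still closed and the lever at rest (horizontal distance between vial_white and place_1 below 0.01 m and z of vial_white in the frame of station between 0.015 and 0.025 m and angle between vial_white's own z axis and vertical below 0.12 rad and (((horizontal distance between vial_a and place_2 below 0.01 m and z of vial_a in the frame of station between 0.015 and 0.025 m and angle between vial_a's own z axis and vertical below 0.12 rad) and (horizontal distance between vial_b and place_3 below 0.01 m and z of vial_b in the frame of station between 0.015 and 0.025 m and angle between vial_b's own z axis and vertical below 0.12 rad)) or ((horizontal distance between vial_b and place_2 below 0.01 m and z of vial_b in the frame of station between 0.015 and 0.025 m and angle between vial_b's own z axis and vertical below 0.12 rad) and (horizontal distance between vial_a and place_3 below 0.01 m and z of vial_a in the frame of station between 0.015 and 0.025 m and angle between vial_a's own z axis and vertical below 0.12 rad))) and contact force between each of the arm, the fingers and vial_white below 0.1 N and contact force between each of the arm, the fingers and vial_a below 0.1 N and contact force between each of the arm, the fingers and vial_b below 0.1 N and value of joint catch below 0.5 rad and value of joint lever_angle below 0.15 rad), for 0.2 s.
2. the safety catch is flipped over while the lever is still at rest (value of joint catch above 1.4 rad and value of joint lever_angle below 0.15 rad), for 0.1 s.
At the end, for the whole second after the job is handed in: Fingers hold the lever (over 1 N) at 0.8 rad or more; catch beyond 1.4 rad; fence closed by 11 mm or more; all three vials upright (within 0.12 rad) on the shelf, each within 10 mm of its ring's centre, the white-capped one on the left ring, none touched by the arm (horizontal distance between vial_white and place_1 below 0.01 m and z of vial_white in the frame of station between 0.015 and 0.025 m and angle between vial_white's own z axis and vertical below 0.12 rad and (((horizontal distance between vial_a and place_2 below 0.01 m and z of vial_a in the frame of station between 0.015 and 0.025 m and angle between vial_a's own z axis and vertical below 0.12 rad) and (horizontal distance between vial_b and place_3 below 0.01 m and z of vial_b in the frame of station between 0.015 and 0.025 m and angle between vial_b's own z axis and vertical below 0.12 rad)) or ((horizontal distance between vial_b and place_2 below 0.01 m and z of vial_b in the frame of station between 0.015 and 0.025 m and angle between vial_b's own z axis and vertical below 0.12 rad) and (horizontal distance between vial_a and place_3 below 0.01 m and z of vial_a in the frame of station between 0.015 and 0.025 m and angle between vial_a's own z axis and vertical below 0.12 rad))) and value of joint catch above 1.4 rad and value of joint lever_angle above 0.8 rad and value of joint fence above 0.011 m and contact force between the fingers and lever above 1 N and contact force between each of the arm, the fingers and vial_white below 0.1 N and contact force between each of the arm, the fingers and vial_a below 0.1 N and contact force between each of the arm, the fingers and vial_b below 0.1 N); the arm keeps its last pose, push and grip.
It fails at once if a vial is knocked over (angle between any of vial_white, vial_a, vial_b's own z axis and vertical above 0.6 rad).
It fails at once if the lever is forced past its closed catch (value of joint lever_angle above 0.2 rad and value of joint catch below 0.8 rad).
It fails at once if the petri dish or the eyepiece is moved (by more than 30 mm) or tipped (distance of any of petri_dish, eyepiece from where it was at the start of the episode above 0.03 m or angle between any of petri_dish, eyepiece's own z axis and vertical above 0.6 rad).
It also fails if it takes over 72 s, if anything falls off the work surface, if the arm or the gripper's body presses on something with over 40 N, if the wrist force passes 120 N, or if a joint passes its speed limit or range.

## Robot

A 7-joint arm with a two-finger parallel gripper is mounted at the origin on a cart in front of the work surface, level with it; the furniture and walls round the work are solid. World frame = base frame: x ahead of the robot, y to its left, z up, the work surface at z = 0. Lengths are in m, angles in rad, forces in N, time in s.
With the tool pointing down it reaches from about 0.425 to 0.925 m from the base axis. Payload 6.8 kg.
Tool frame: the origin (TCP) lies on the centre line of the jaws, within the pads' length; the fingertips stand 19 mm ahead of it and the grasp point (between the pads) is the TCP; z points along the fingers, y is the line along which they close (so a half turn about z gives the same grasp; the last joint's range is limited). The gripper opens to 85 mm and grips with 20 to 120 N. Pads are 22 mm wide; open, the fingers measure 114 mm over their backs; the gripper's body (76 mm by 85 mm) begins 54 mm behind the grasp point. The pads swing forward as they close: fully open they stand 13 mm farther back than shut.
Start: joints at [-1.323, 0.477, 0.022, 1.555, -0.011, 1.109, -0.083], TCP at [0.235, 0.633, 0.25] pointing down, gripper open.
Joint ranges: [-2.96, 2.96], [-0.34, 2.1], [-1.41, 1.46], [0.24, 2.44], [-1.37, 4.51], [0.17, 1.92], [-2.96, 2.96]. Speed limits (rad/s): [2.39, 2.39, 3.14, 3.14, 3.14, 3.14, 3.14].

## Interface

Orientations are given as a rotation vector (axis times angle).
In Python, from bench import r gives the robot as it stands. The module is installed in compiled form; this text tells all that it offers.
- The arm moves only by the tool arm_command, never from a script. Its argument "rows" is a list of rows, each an object of numbers: "fingers": the opening, from -1 (shut) to 1 (fully open); "x", "y", "z": the shift along the tool's x, y, z in m; "ax", "ay", "az": the turn, a rotation vector about the tool's x, y, z in degrees. In form: [{"fingers": .., "x": .., "y": .., "z": .., "ax": .., "ay": .., "az": ..}, ...]. A call has 1 to 10 rows; each row shifts and turns the commanded pose from where the row before left it, along the tool's axes as they then stand; what a row does not reach is not made up. A row lasts 1/12 s, in which the tool goes at most 41.7 mm and 7.16 degrees, less where a joint would pass 70% of its speed; a pose out of reach is approached as far as the arm can. A call is refused whole if a number of a shift passes 0.0417 or a number of a turn 7.16, either way. A call with a gripper value outside its range is refused whole. The fingers move at their own pace and stop on an object; "grip_force" is the grip in N (left out, the last holds). Time passes only in rows, so rows that do not move let the fingers close. It gives the time, the measured TCP pose, the force, the opening and the grip force at its end, in the units of the state.
- r.get_obs(): the state, without advancing time (a new reading comes with each control period).
- r.grab_frame(name): name is "scene" or "top" or "wrist"; returns a dict with "frame" (400x640x3 uint8, red, green, blue), "depth" (400x640 float32, m along the optical axis (not along the pixel's ray), 0 where there is no reading), "K" (3x3 intrinsics, pixels), "world_from_camera" (4x4, takes a point from camera to world coordinates). Camera axes: x right, y down, z forward; pixel columns grow to the right and rows downward; lengths in m; the calibration is good to about 2 mm. A picture is of the moment at which its call begins.
- r.hand_in(): hands the job in; it is judged then, once.
The state is a dict: "clock": time; "joints": joint angles; "qvel": joint speeds; "tau": joint torques, N m; "tcp_pos": TCP position; "orientation": TCP orientation; "contact_force": force on the tool from outside, world axes, zero at the start; "moment": the same for the moment, N m; "grip_width": finger opening in m; "gripper_force": force on a finger pad.
Only numpy, scipy, OpenCV 4.12 (cv2) and the standard library are available. Lean on these libraries where they do the work, as an engineer would, in place of code of your own. Each camera call takes 0.05 s, during which the arm holds its last target. There are 200 camera calls.

## Working session

There is one attempt and no reset: what is moved stays moved. The work goes in short steps, Python scripts to look and compute and a tool call to move; the robot and the scene stay as the last step left them, time stands still between calls to the robot, and variables do not carry over. Pictures are saved under pics/ and viewed, at most 10 in all, crops included, and the job is handed in when it is done.

Besides the shell and the picture viewer there is one more tool, called after "Request:" as name(argument=value, ...), one argument or row to a line, values as JSON. arm_command: Moves the arm, as the interface text tells. Its arguments: {"type":"object","properties":{"rows":{"type":"array"},"grip_force":{"type":"number"}},"required":["rows"]}

```bash
mkdir -p pics
cat > h.py <<'E'
import numpy as np, cv2
from bench import r
from scipy.spatial.transform import Rotation as R
def grab(n,fn=None):
    f=r.grab_frame(n)
    if fn: cv2.imwrite('pics/'+fn,f['frame'][:,:,::-1])
    return f
def pts(f):
    d=f['depth'];K=f['K'];v,u=np.indices(d.shape)
    c=np.stack([(u-K[0,2])/K[0,0]*d,(v-K[1,2])/K[1,1]*d,d],-1)
    T=f['world_from_camera'];return c@T[:3,:3].T+T[:3,3]
def ray(f,u,v,z):
    K=f['K'];T=f['world_from_camera']
    d=T[:3,:3]@np.array([(u-K[0,2])/K[0,0],(v-K[1,2])/K[1,1],1]);o=T[:3,3]
    return o+d*(z-o[2])/d[2]
E
python3 - <<'E'
from h import *
o=r.get_obs()
print(o)
for n in('scene','top'):
    f=grab(n,n+'0.png');print(n,f['K'].round(1).tolist(),f['world_from_camera'].round(3).tolist())
E
```

```text
{'clock': 0.0, 'joints': array([-1.32310518,  0.47780645,  0.0223379 ,  1.55648321, -0.01146584,
        1.10926807, -0.08311361]), 'qvel': array([ 1.48838331e-03, -9.23836436e-05,  5.25903724e-06, -6.59308708e-04,
        5.42025317e-04,  1.25092465e-03, -1.62943894e-03]), 'tau': array([-6.25561788e-04, -5.96433735e+01,  1.60685442e+00, -2.81193066e+01,
        1.22657191e-02,  9.22963925e-03, -4.78505427e-06]), 'tcp_pos': array([0.2349477 , 0.63218905, 0.24930799]), 'orientation': array([-5.55865895e-01, -3.09186131e+00,  2.87431636e-03]), 'contact_force': array([-0.04678242,  0.09780803,  0.10205956]), 'moment': array([-0.02838315, -0.00386292,  0.0263217 ]), 'gripper_force': 0.0, 'grip_width': 0.08510627199051314}
scene [[386.9, 0.0, 319.1], [0.0, 386.9, 202.4], [0.0, 0.0, 1.0]] [[-0.767, -0.303, 0.565, -0.114], [-0.641, 0.374, -0.67, 0.802], [-0.008, -0.877, -0.481, 0.686], [0.0, 0.0, 0.0, 1.0]]
top [[387.0, 0.0, 327.3], [0.0, 387.0, 200.1], [0.0, 0.0, 1.0]] [[0.029, -0.996, 0.086, 0.461], [-1.0, -0.03, -0.005, -0.019], [0.008, -0.085, -0.996, 1.26], [0.0, 0.0, 0.0, 1.0]]
```

View pics/scene0.png

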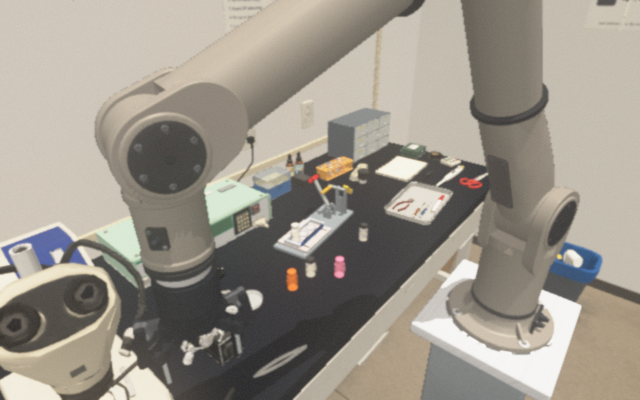

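View pics/top0.png

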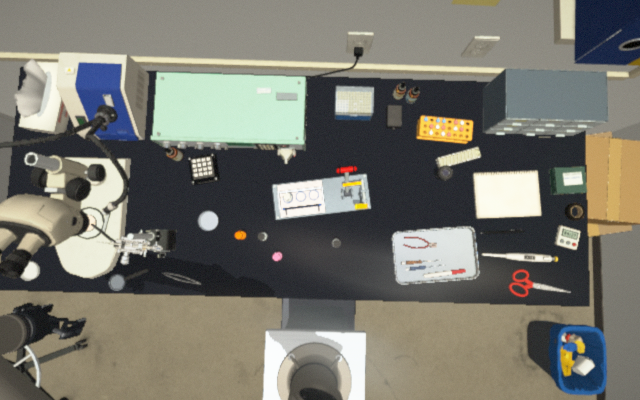

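The scene view shows the station near (315,230), vials at (311,267) and (363,232). In the top view the station spans (273–370, 170–217), with black-capped vials at about (263,237) and (336,242). The orange decoy is at (240,236), the pink one at (277,257), and the petri dish at (207,220).

Run:
```python
from h import *
f=grab('top');P=pts(f);im=f['frame'];hsv=cv2.cvtColor(im,cv2.COLOR_RGB2HSV)
for n,u,v in(('A',263,237),('B',336,242),('or',240,236),('pk',277,257),('eye',445,172)):
    w=P[v-12:v+13,u-12:u+13].reshape(-1,3);top=w[:,2].max();m=w[w[:,2]>top-.006]
    print(n,'top',top.round(4),'n',len(m),m.mean(0).round(4), 'ray56',ray(f,u,v,.056).round(4))
    # cap pixels
    mk=(P[v-12:v+13,u-12:u+13,2]>.045);vv,uu=np.nonzero(mk);
    if len(uu):print('   pix',uu.mean()+u-12,vv.mean()+v-12,np.ptp(uu)+1,np.ptp(vv)+1, ray(f,uu.mean()+u-12,vv.mean()+v-12,.055).round(4))
# plate
w=np.zeros(im.shape[:2],bool);w[160:222,265:378]=1
mk=(w&(P[...,2]>.006)).astype(np.uint8)
n,l,s,c=cv2.connectedComponentsWithStats(mk);i=1+s[1:,4].argmax();print(s[i])
mk=w&(P[...,2]>.006)&(P[...,2]<.026)
q=P[mk][:,:2].astype(np.float32);rc=cv2.minAreaRect(q*1000);print('rect mm',rc)
# rings: bluish on white
for nm,a in(('blue',(hsv[...,0]>95)&(hsv[...,0]<130)&(hsv[...,1]>60)),('red',((hsv[...,0]<8)|(hsv[...,0]>172))&(hsv[...,1]>140)),('yel',(hsv[...,0]>18)&(hsv[...,0]<35)&(hsv[...,1]>120))):
    a=a&w;vv,uu=np.nonzero(a);print(nm,a.sum(),uu.mean(),vv.mean(),P[a].mean(0).round(4),np.percentile(P[a][:,2],[10,90]))
cv2.imwrite('pics/st.png',cv2.resize(im[160:262,225:385],None,fx=5,fy=5,interpolation=cv2.INTER_CUBIC)[:,:,::-1])
```

```text
A top 1.2602 n 1 [ 0.4606 -0.0189  1.2602] ray56 [0.4435 0.1699 0.056 ]
   pix 261.2325581395349 236.3953488372093 12 9 [0.4452 0.1756 0.055 ]
B top 1.2602 n 2 [ 0.4606 -0.0189  1.2602] ray56 [ 0.4347 -0.0563  0.056 ]
   pix 336.5813953488372 243.25581395348837 16 18 [ 0.4309 -0.0582  0.055 ]
or top 1.2602 n 2 [ 0.4606 -0.0189  1.2602] ray56 [0.4445 0.2411 0.056 ]
   pix 238.29787234042553 235.10638297872342 13 19 [0.4471 0.2467 0.055 ]
pk top 1.2602 n 2 [ 0.4606 -0.0189  1.2602] ray56 [0.3835 0.1242 0.056 ]
   pix 275.85714285714283 257.1666666666667 9 14 [0.3828 0.1278 0.055 ]
eye top 0.0603 n 44 [ 0.6644 -0.3956  0.0558] ray56 [ 0.6639 -0.3937  0.056 ]
   pix 445.0597826086956 172.7663043478261 15 15 [ 0.6616 -0.3942  0.055 ]
[ 272  166   99   54 3474]
rect mm ((598.3923950195312, -5.44830322265625), (188.4381866455078, 365.5717468261719), 2.395789384841919)
blue 46 323.0217391304348 183.67391304347825 [ 0.6224 -0.0105  0.0048] [-0.00254642  0.03062993]
red 128 345.9296875 169.171875 [ 0.6524 -0.0777  0.1212] [-0.00109816  0.14722474]
yel 131 355.9541984732824 194.5267175572519 [ 0.58   -0.1109  0.1016] [0.06838705 0.12885223]
```

View pics/st.png

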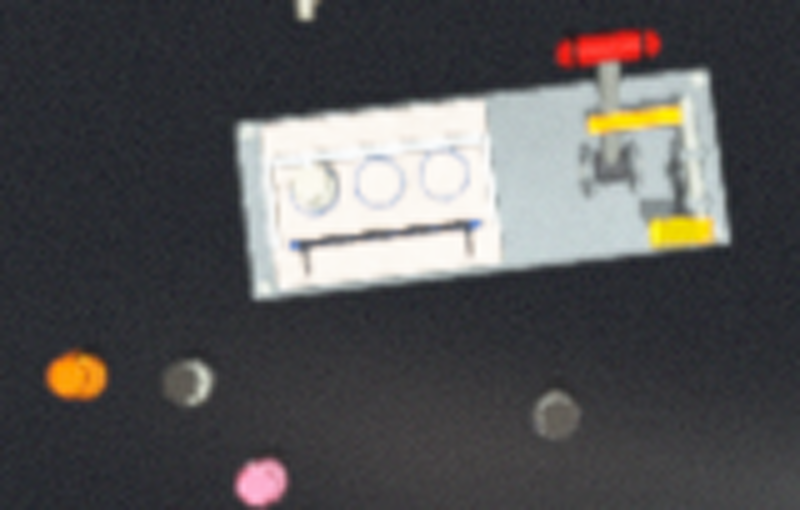

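The crop shows the plate corners, two empty rings and caps at crop (185,382) and (557,415). I'll fit the station pose from those points.

```bash
cat > fit.py <<'E'
from h import *
def fit(S,W):
    S=np.array(S,float);W=np.array(W,float)[:,:2];s=S-S.mean(0);w=W-W.mean(0)
    a=np.arctan2((s[:,0]*w[:,1]-s[:,1]*w[:,0]).sum(),(s*w).sum())
    M=np.array([[np.cos(a),-np.sin(a)],[np.sin(a),np.cos(a)]]);t=W.mean(0)-M@S.mean(0)
    return a,t,W-(S@M.T+t)
E
python3 - <<'E'
from fit import *
f=grab('top');c=lambda x,y,z:ray(f,(x+.5)/5-.5+225,(y+.5)/5-.5+160,z)
S=[(.0575,.155),(.0575,-.155),(-.0575,-.155),(-.0575,.155),(.01,.063),(.01,.021)]
W=[c(238,123,.012),c(708,70,.012),c(729,243,.012),c(256,299,.012),c(380,182,.02),c(444,175,.02)]
a,t,e=fit(S,W);print('angle',a,'origin',t,'resid mm',(e*1000).round(1).tolist())
for n,x,y in(('A',185,382),('B',557,415)):print(n,c(x,y,.056).round(4))
for n,p in(('p2',(.01,.063)),('p3',(.01,.021)),('grip0',(.06,-.085)),('grip1',(-.039,-.085)),('tip',(-.05,-.098))):
    print(n,(np.array([[np.cos(a),-np.sin(a)],[np.sin(a),np.cos(a)]])@p+t).round(4))
print('redgrip ray',c(608,48,.146).round(4))
o=r.get_obs();print(R.from_rotvec(o['orientation']).as_matrix().round(3))
w=grab('wrist','w0.png');print(w['K'].round(1).tolist(),w['world_from_camera'].round(3).tolist())
E
```

```text
angle 0.14652416830034065 origin [ 0.57872793 -0.00492444] resid mm [[1.2, -2.4], [-0.0, -0.2], [1.2, 0.7], [1.3, -1.9], [-1.6, 1.6], [-2.0, 2.2]]
A [0.4465 0.1744 0.056 ]
B [ 0.4329 -0.0564  0.056 ]
p2 [0.5794 0.0589]
p3 [0.5856 0.0173]
grip0 [ 0.6505 -0.0803]
grip1 [ 0.5526 -0.0947]
tip [ 0.5436 -0.1092]
redgrip ray [ 0.6482 -0.0775  0.146 ]
[[-0.937  0.348 -0.   ]
 [ 0.348  0.937 -0.001]
 [-0.    -0.001 -1.   ]]
[[334.9, 0.0, 319.4], [0.0, 334.9, 198.1], [0.0, 0.0, 1.0]] [[0.348, 0.89, 0.294, 0.159], [0.937, -0.33, -0.111, 0.661], [-0.002, 0.314, -0.949, 0.373], [0.0, 0.0, 0.0, 1.0]]
```

Request:
arm_command(
  rows=[
    {"az":6.12},
    {"az":6.12},
    {"az":6.12},
    {"az":6.12},
    {"az":6.12},
    {"az":6.12},
    {"az":6.12},
    {"az":6.12},
    {"az":6.12},
    {"az":6.12},
  ],
)

```text
validation failed for argument at $.ro...
```

```bash
cat >> h.py <<'E'
def togo(t):
    o=r.get_obs();M=R.from_rotvec(o['orientation']).as_matrix()
    print('clock',round(o['clock'],2),'tcp',o['tcp_pos'].round(4),'tooly deg',np.degrees(np.arctan2(M[1,1],M[0,1])).round(2),'q7',o['joints'][6].round(2),'F',o['contact_force'].round(1),'w',round(o['grip_width'],4))
    d=np.array(t)-o['tcp_pos'];print('shift tool',(M.T@d).round(4))
E
python3 - <<'E'
from h import *
togo([.4465,.1744,.25])
E
```

```text
clock 0.25 tcp [0.235  0.6325 0.2498] tooly deg 69.61 q7 -0.08 F [-0.6  1.   0.1] w 0.0852
shift tool [-3.578e-01 -3.557e-01  1.000e-04]
```

Request:
arm_command(
  rows=[
    {"fingers":1,"x":0,"y":0,"z":0,"ax":0,"ay":0,"az":6.12},
    {"fingers":1,"x":0,"y":0,"z":0,"ax":0,"ay":0,"az":6.12},
    {"fingers":1,"x":0,"y":0,"z":0,"ax":0,"ay":0,"az":6.12},
    {"fingers":1,"x":0,"y":0,"z":0,"ax":0,"ay":0,"az":6.12},
    {"fingers":1,"x":0,"y":0,"z":0,"ax":0,"ay":0,"az":6.12},
    {"fingers":1,"x":0,"y":0,"z":0,"ax":0,"ay":0,"az":6.12},
    {"fingers":1,"x":0,"y":0,"z":0,"ax":0,"ay":0,"az":6.12},
    {"fingers":1,"x":0,"y":0,"z":0,"ax":0,"ay":0,"az":6.12},
    {"fingers":1,"x":0,"y":0,"z":0,"ax":0,"ay":0,"az":6.12},
    {"fingers":1,"x":0,"y":0,"z":0,"ax":0,"ay":0,"az":6.12},
  ],
  grip_force=20,
)

```text
clock: 1.08
tcp_pos: [0.235, 0.6327, 0.2502]
orientation: [2.059, 2.373, -0.0]
contact_force: [0.5, 0.1, 0.3]
grip_width: 0.0857
gripper_force: 0.0
```

Run:
```python
from h import *
togo([.4465,.1744,.25])
```

```text
clock 1.08 tcp [0.235  0.6327 0.2502] tooly deg 8.12 q7 -1.06 F [0.5 0.1 0.3] w 0.0857
shift tool [-4.835e-01  1.446e-01  3.000e-04]
```

Request:
arm_command(
  rows=[
    {"fingers":1,"x":-0.02,"y":0.006,"z":0,"ax":0,"ay":0,"az":0},
    {"fingers":1,"x":-0.038,"y":0.012,"z":0,"ax":0,"ay":0,"az":0},
    {"fingers":1,"x":-0.038,"y":0.012,"z":0,"ax":0,"ay":0,"az":0},
    {"fingers":1,"x":-0.038,"y":0.012,"z":0,"ax":0,"ay":0,"az":0},
    {"fingers":1,"x":-0.038,"y":0.012,"z":0,"ax":0,"ay":0,"az":0},
    {"fingers":1,"x":-0.038,"y":0.012,"z":0,"ax":0,"ay":0,"az":0},
    {"fingers":1,"x":-0.038,"y":0.012,"z":0,"ax":0,"ay":0,"az":0},
    {"fingers":1,"x":-0.038,"y":0.012,"z":0,"ax":0,"ay":0,"az":0},
    {"fingers":1,"x":-0.038,"y":0.012,"z":0,"ax":0,"ay":0,"az":0},
    {"fingers":1,"x":-0.03,"y":0.009,"z":0,"ax":0,"ay":0,"az":0},
  ],
)

```text
clock: 1.92
tcp_pos: [0.3979, 0.2956, 0.2505]
orientation: [2.055, 2.376, 0.0]
contact_force: [-0.1, 0.8, 0.3]
grip_width: 0.0856
gripper_force: 0.0
```

Request:
arm_command(
  rows=[
    {"fingers":1,"x":-0.03,"y":0.009,"z":0,"ax":0,"ay":0,"az":0},
    {"fingers":1,"x":-0.03,"y":0.009,"z":0,"ax":0,"ay":0,"az":0.3},
    {"fingers":1,"x":-0.02,"y":0.006,"z":0,"ax":0,"ay":0,"az":0},
    {"fingers":1,"x":0,"y":0,"z":0,"ax":0,"ay":0,"az":0},
    {"fingers":1,"x":0,"y":0,"z":0,"ax":0,"ay":0,"az":0},
  ],
)

```text
clock: 2.33
tcp_pos: [0.4325, 0.222, 0.2504]
orientation: [-2.062, -2.37, -0.001]
contact_force: [-0.5, 0.7, -0.1]
grip_width: 0.0853
gripper_force: 0.0
```

Run:
```python
from h import *
togo([.4465,.1744,.25])
grab('wrist','w1.png')
```

```text
clock 2.33 tcp [0.4325 0.222  0.2504] tooly deg 7.94 q7 -0.37 F [-0.5  0.7 -0.1] w 0.0853
shift tool [-0.0491  0.0073  0.0004]
```

View pics/w1.png

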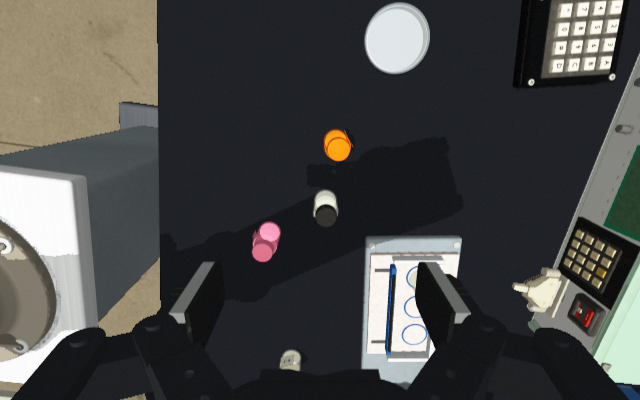

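Wrist view: vial A's cap is at about (326,213), pink at (265,243), orange at (338,147). The shelf rings are near (412,307) and (413,334), and vial B is at (290,360). Next I refine these measurements.

```bash
cat > m.py <<'E'
from fit import *
f=grab('wrist');P=pts(f);im=f['frame'];hsv=cv2.cvtColor(im,cv2.COLOR_RGB2HSV)
def vial(u,v,k=14):
    s=np.s_[v-k:v+k+1,u-k:u+k+1];m=np.abs(P[s][...,2]-.056)<.0045
    if not m.any():print('none');return
    vv,uu=np.nonzero(m);(cu,cv_),rad=cv2.minEnclosingCircle(np.stack([uu,vv],1).astype(np.float32))
    cu,cv_=cu+u-k,cv_+v-k
    print('vial px',round(cu,1),round(cv_,1),round(rad,1),'depthmean',P[s][m].mean(0).round(4),'ray',ray(f,cu,cv_,.056).round(4),'diam mm',2000*rad/f['K'][0,0]*f['depth'][int(cv_),int(cu)])
def rings(u0,u1,v0,v1):
    a=np.zeros(im.shape[:2],np.uint8);a[v0:v1,u0:u1]=((hsv[...,0]>100)&(hsv[...,0]<130)&(hsv[...,1]>50))[v0:v1,u0:u1]
    cs,_=cv2.findContours(a*255,cv2.RETR_EXTERNAL,cv2.CHAIN_APPROX_NONE);out=[]
    for c in cs:
        if len(c)>25:
            e=cv2.fitEllipse(c);p=ray(f,*e[0],.02);print('ring',np.round(e[0],1),np.round(e[1],1),p.round(4));out.append(p)
    return out
E
python3 - <<'E'
from m import *
togo([.4465,.1744,.25])
vial(326,215);vial(290,360,18);vial(405,258)
rings(397,440,255,355)
# plate: all z .006-.016 pixels rect, and left edge corners
m=((np.abs(P[...,2]-.012)<.004)).astype(np.uint8);m[:230]=0;m[:,:355]=0;m[:,470:]=0;print(m.sum())
cv2.imwrite('pics/w1c.png',cv2.resize(im[225:375,270:470],None,fx=4,fy=4,interpolation=cv2.INTER_CUBIC)[:,:,::-1])
E
```

```text
clock 2.43 tcp [0.4317 0.2241 0.2503] tooly deg 8.17 q7 -0.37 F [0.1 1.2 0.4] w 0.0853
shift tool [-0.0513  0.0076  0.0003]
vial px 326.0 218.2 10.7 depthmean [0.4447 0.1785 0.0555] ray [0.4446 0.1789 0.056 ] diam mm 21.941656086307923
none
none
ring [413.8 335.3] [19.7 24.4] [0.5832 0.0203 0.02  ]
ring [416.2 307.7] [20.8 24.7] [0.5766 0.0619 0.02  ]
ring [417.9 277.9] [20.4 23.8] [0.5688 0.1037 0.02  ]
3140
```

View pics/w1c.png

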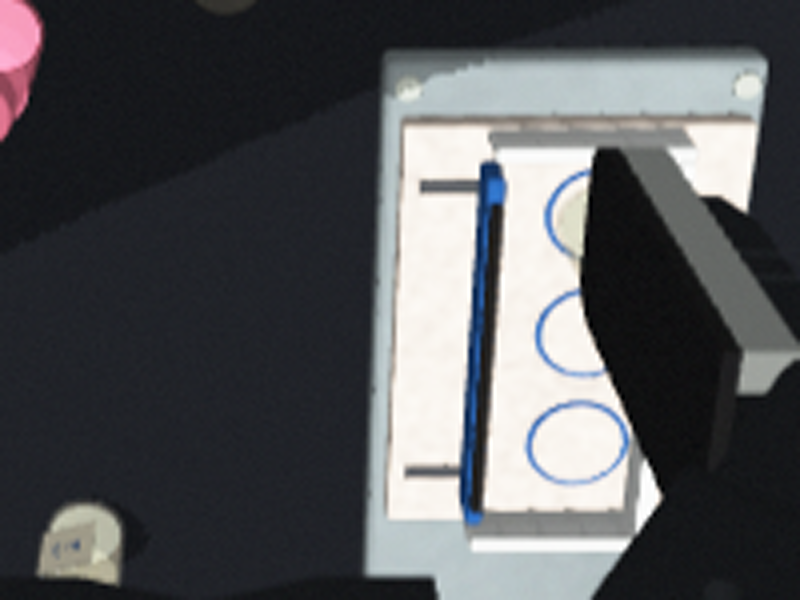

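The crop shows the blue rings at crop (578,442), (~585,333) and (~600,215), with the fence open at the left. Ring 3 is fully visible. Now I approach vial A.

Request:
arm_command(
  rows=[
    {"fingers":1,"x":-0.0117,"y":0.0016,"z":0.02,"ax":0,"ay":0,"az":-0.25},
    {"fingers":1,"x":-0.0117,"y":0.0016,"z":0.03,"ax":0,"ay":0,"az":0},
    {"fingers":1,"x":-0.0117,"y":0.0016,"z":0.03,"ax":0,"ay":0,"az":0},
    {"fingers":1,"x":-0.0117,"y":0.0016,"z":0.03,"ax":0,"ay":0,"az":0},
    {"fingers":0.5,"x":0,"y":0,"z":0.02,"ax":0,"ay":0,"az":0},
    {"fingers":0.5,"x":0,"y":0,"z":0,"ax":0,"ay":0,"az":0},
    {"fingers":0.5,"x":0,"y":0,"z":0,"ax":0,"ay":0,"az":0},
    {"fingers":0.5,"x":0,"y":0,"z":0,"ax":0,"ay":0,"az":0},
    {"fingers":0.5,"x":0,"y":0,"z":0,"ax":0,"ay":0,"az":0},
  ],
)

```text
clock: 3.18
tcp_pos: [0.446, 0.1792, 0.1217]
orientation: [2.051, 2.379, 0.004]
contact_force: [0.2, -0.3, 0.2]
grip_width: 0.0645
gripper_force: 0.0
```

Run:
```python
from m import *
togo([.4446,.1789,.04])
K=f['K'];T=np.linalg.inv(f['world_from_camera']);p=T@[.4446,.1789,.056,1];u,v=(K@(p[:3]/p[2]))[:2];print('pred px',u,v)
if v<399:vial(int(u),int(v),35)
cv2.imwrite('pics/w2.png',im[:,:,::-1])
```

```text
clock 3.23 tcp [0.446  0.179  0.1217] tooly deg 8.44 q7 -0.13 F [ 0.3  0.1 -0.2] w 0.064
shift tool [-0.     -0.0016  0.0817]
pred px 317.4695922544344 226.85678775973707
vial px 317.6 226.0 17.8 depthmean [0.4447 0.1789 0.0553] ray [0.4446 0.1795 0.056 ] diam mm 21.85951747030488
```

Request:
arm_command(
  rows=[
    {"fingers":0.5,"x":0.0003,"y":-0.0014,"z":0.02,"ax":0,"ay":0,"az":0},
    {"fingers":0.5,"x":0,"y":0,"z":0.03,"ax":0,"ay":0,"az":0},
    {"fingers":0.5,"x":0,"y":0,"z":0.02,"ax":0,"ay":0,"az":0},
    {"fingers":0.5,"x":0,"y":0,"z":0.0115,"ax":0,"ay":0,"az":0},
    {"fingers":0.5,"x":0,"y":0,"z":0,"ax":0,"ay":0,"az":0},
    {"fingers":0,"x":0,"y":0,"z":0,"ax":0,"ay":0,"az":0},
    {"fingers":-0.3,"x":0,"y":0,"z":0,"ax":0,"ay":0,"az":0},
    {"fingers":-1,"x":0,"y":0,"z":0,"ax":0,"ay":0,"az":0},
    {"fingers":-1,"x":0,"y":0,"z":0,"ax":0,"ay":0,"az":0},
    {"fingers":-1,"x":0,"y":0,"z":0,"ax":0,"ay":0,"az":0},
  ],
  grip_force=25,
)

```text
clock: 4.07
tcp_pos: [0.4447, 0.1785, 0.0401]
orientation: [2.053, 2.377, 0.004]
contact_force: [-1.4, -0.1, 6.8]
grip_width: 0.0256
gripper_force: 24.3
```

Request:
arm_command(
  rows=[
    {"fingers":-1,"x":0,"y":0,"z":0,"ax":0,"ay":0,"az":0},
    {"fingers":-1,"x":0,"y":0,"z":0,"ax":0,"ay":0,"az":0},
    {"fingers":-1,"x":0,"y":0,"z":0,"ax":0,"ay":0,"az":0},
  ],
)

```text
clock: 4.32
tcp_pos: [0.4447, 0.1785, 0.0401]
orientation: [2.053, 2.377, 0.004]
contact_force: [-0.6, -0.4, 6.8]
grip_width: 0.0262
gripper_force: 24.3
```

Request:
arm_command(
  rows=[
    {"fingers":-1,"x":0,"y":0,"z":-0.01,"ax":0,"ay":0,"az":0},
    {"fingers":-1,"x":0,"y":0,"z":-0.02,"ax":0,"ay":0,"az":0},
    {"fingers":-1,"x":0,"y":0,"z":-0.03,"ax":0,"ay":0,"az":0},
    {"fingers":-1,"x":0,"y":0,"z":-0.03,"ax":0,"ay":0,"az":0},
    {"fingers":-1,"x":0,"y":0,"z":-0.03,"ax":0,"ay":0,"az":0},
    {"fingers":-1,"x":-0.02,"y":0,"z":-0.02,"ax":0,"ay":0,"az":0},
    {"fingers":-1,"x":-0.03,"y":0,"z":-0.01,"ax":0,"ay":0,"az":0},
    {"fingers":-1,"x":-0.03,"y":0,"z":-0.01,"ax":0,"ay":0,"az":0},
    {"fingers":-1,"x":-0.03,"y":0,"z":0,"ax":0,"ay":0,"az":0},
    {"fingers":-1,"x":-0.03,"y":0,"z":0,"ax":0,"ay":0,"az":0},
  ],
)

```text
clock: 5.15
tcp_pos: [0.4644, 0.0381, 0.2006]
orientation: [2.053, 2.377, 0.005]
contact_force: [0.9, 0.4, -0.0]
grip_width: 0.0254
gripper_force: 24.9
```

Request:
arm_command(
  rows=[
    {"fingers":-1,"x":-0.03,"y":0,"z":0,"ax":0,"ay":0,"az":0},
    {"fingers":-1,"x":-0.02,"y":0,"z":0,"ax":0,"ay":0,"az":0},
    {"fingers":-1,"x":-0.012,"y":0,"z":0,"ax":0,"ay":0,"az":0},
    {"fingers":-1,"x":0,"y":0,"z":0,"ax":0,"ay":0,"az":0},
    {"fingers":-1,"x":0,"y":0,"z":0,"ax":0,"ay":0,"az":0},
    {"fingers":-1,"x":0,"y":0,"z":0,"ax":0,"ay":0,"az":0},
  ],
)

```text
clock: 5.65
tcp_pos: [0.473, -0.0209, 0.1991]
orientation: [-2.052, -2.378, -0.001]
contact_force: [0.1, 0.1, -0.8]
grip_width: 0.0259
gripper_force: 24.9
```

Run:
```python
from m import *
togo([.5766,.0619,.15])
K=f['K'];T=np.linalg.inv(f['world_from_camera'])
def pj(x):
    p=T@[*x,1];return (K@(p[:3]/p[2]))[:2].round(0)
for n,x in(('p1',(.57,.1037,.02)),('p2',(.5766,.0619,.02)),('p3',(.5832,.0203,.02)),('B',(.4329,-.0564,.056)),('tip',(.5436,-.1092,.13)),('grip',(.65,-.08,.138))):print(n,pj(x))
cv2.imwrite('pics/w3.png',im[:,:,::-1])
```

```text
clock 5.7 tcp [ 0.473  -0.0207  0.199 ] tooly deg 8.47 q7 0.24 F [-0.1  0.3 -0.2] w 0.0256
shift tool [0.0664 0.1146 0.0491]
p1 [457.  52.]
p2 [451. 105.]
p3 [446. 153.]
B [268. 222.]
tip [400. 351.]
grip [565. 344.]
```

View pics/w3.png

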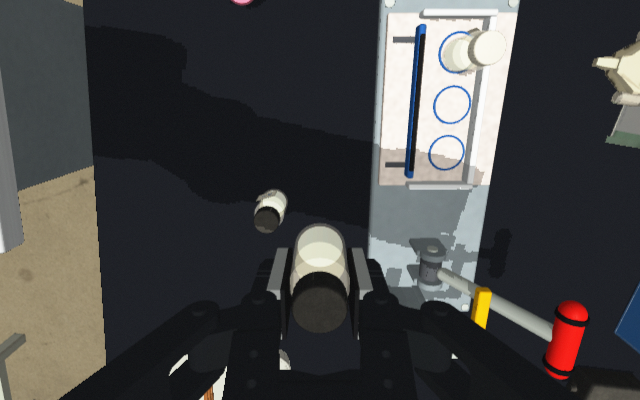

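Vial A is held upright at (320,290). Rings 2 and 3 are clear at about (452,105) and (446,153), vial B's cap is at (268,219), and the lever grip is at (567,340).

Run:
```python
from m import *
togo([.5766,.0619,.15])
rg=rings(428,475,78,180);vial(268,219,20)
rg=sorted(rg,key=lambda p:p[1])[:2]
# white cap
m=(np.abs(P[...,2]-.076)<.004);m[:20]=0;m[80:]=0;m[:,:440]=0;m[:,520:]=0
vv,uu=np.nonzero(m);c,rad=cv2.minEnclosingCircle(np.stack([uu,vv],1).astype(np.float32));pw=ray(f,*c,.076);print('white',c,rad,pw.round(4))
# plate: edges of z~.012 region, rows 30..210
g=(np.abs(P[...,2]-.012)<.006)|(np.abs(P[...,2]-.02)<.006)
fr=[];bk=[]
for v in range(195,235,5):
    q=np.nonzero(g[v,300:600])[0]
    if len(q):fr.append(ray(f,q[0]+300,v,.012)[:2]);bk.append(ray(f,q[-1]+300,v,.012)[:2])
for e in(fr,bk):
    l=cv2.fitLine(np.array(e,np.float32),cv2.DIST_L1,0,.01,.01).ravel();print('edge dir deg',np.degrees(np.arctan2(l[1],l[0])),l[2:])
d=rg[1]-rg[0];print('spacing',np.linalg.norm(d[:2]),'yaw from rings deg',np.degrees(np.arctan2(-d[0],d[1])))
d=pw-rg[0];print('yaw white-p3',np.degrees(np.arctan2(-d[0],d[1])),np.linalg.norm(d[:2]))
a=((hsv[...,0]<6)|(hsv[...,0]>172))&(hsv[...,1]>150);a[:280]=0;a[:,:520]=0
print('red med',np.median(P[a],0).round(4),a.sum(),np.percentile(P[a],[2,98],axis=0).round(4))
```

```text
clock 5.75 tcp [ 0.473  -0.0206  0.1989] tooly deg 8.49 q7 0.24 F [-0.6  0.1  0.5] w 0.0259
shift tool [0.0663 0.1147 0.0489]
ring [446.  152.6] [33.  37.2] [0.583  0.0206 0.02  ]
ring [451.7 104.7] [35.2 39.9] [0.5767 0.0622 0.02  ]
vial px 266.2 221.0 12.8 depthmean [ 0.4313 -0.0556  0.0554] ray [ 0.4315 -0.055   0.056 ] diam mm 22.020124172602404
white (488.0, 48.0) 19.105072021484375 [0.5695 0.1012 0.076 ]
edge dir deg -81.614586 [ 0.5273116  -0.04986841]
edge dir deg -81.86394 [ 0.6395208  -0.03311204]
spacing 0.04208555783877687 yaw from rings deg 8.606769800743237
yaw white-p3 9.489004835420626 0.08170577727666334
red med [ 0.6433 -0.0726  0.1435] 2000 [[ 0.6372 -0.1035  0.1334]
 [ 0.6547 -0.0479  0.1469]]
```

Request:
arm_command(
  rows=[
    {"fingers":-1,"x":0.0067,"y":0.0115,"z":0,"ax":0,"ay":0,"az":0},
    {"fingers":-1,"x":0.0133,"y":0.0229,"z":0,"ax":0,"ay":0,"az":0},
    {"fingers":-1,"x":0.0133,"y":0.0229,"z":0,"ax":0,"ay":0,"az":0},
    {"fingers":-1,"x":0.0133,"y":0.0229,"z":0.02,"ax":0,"ay":0,"az":0},
    {"fingers":-1,"x":0.0133,"y":0.0229,"z":0.025,"ax":0,"ay":0,"az":0},
    {"fingers":-1,"x":0.0067,"y":0.0115,"z":0.02,"ax":0,"ay":0,"az":0},
    {"fingers":-1,"x":0,"y":0,"z":0.01,"ax":0,"ay":0,"az":0},
    {"fingers":-1,"x":0,"y":0,"z":0,"ax":0,"ay":0,"az":0},
    {"fingers":-1,"x":0,"y":0,"z":0,"ax":0,"ay":0,"az":0},
    {"fingers":-1,"x":0,"y":0,"z":0,"ax":0,"ay":0,"az":0},
  ],
)

```text
clock: 6.58
tcp_pos: [0.5769, 0.0598, 0.1248]
orientation: [2.054, 2.376, 0.001]
contact_force: [-0.3, -0.3, -0.6]
grip_width: 0.0257
gripper_force: 24.9
```

Run:
```python
from m import *
togo([.5767,.0622,.0610])
cv2.imwrite('pics/w4.png',im[:,:,::-1])
```

```text
clock 6.63 tcp [0.5771 0.0598 0.1251] tooly deg 8.29 q7 0.23 F [-0.5  0.2  0.5] w 0.0258
shift tool [ 0.0024 -0.0001  0.0641]
```

Lower to just touching, then open only part-way.

Request:
arm_command(
  rows=[
    {"fingers":-1,"x":0.0024,"y":0,"z":0.01,"ax":0,"ay":0,"az":0},
    {"fingers":-1,"x":0,"y":0,"z":0.02,"ax":0,"ay":0,"az":0},
    {"fingers":-1,"x":0,"y":0,"z":0.015,"ax":0,"ay":0,"az":0},
    {"fingers":-1,"x":0,"y":0,"z":0.01,"ax":0,"ay":0,"az":0},
    {"fingers":-1,"x":0,"y":0,"z":0.006,"ax":0,"ay":0,"az":0},
    {"fingers":-1,"x":0,"y":0,"z":0.002,"ax":0,"ay":0,"az":0},
    {"fingers":-1,"x":0,"y":0,"z":0,"ax":0,"ay":0,"az":0},
    {"fingers":-1,"x":0,"y":0,"z":0,"ax":0,"ay":0,"az":0},
  ],
)

```text
clock: 7.3
tcp_pos: [0.577, 0.0628, 0.0614]
orientation: [2.053, 2.377, 0.001]
contact_force: [-0.5, -0.3, 0.7]
grip_width: 0.0257
gripper_force: 24.9
```

Run:
```python
from h import *
togo([.5767,.0622,.0601])
```

```text
clock 7.3 tcp [0.577  0.0628 0.0614] tooly deg 8.34 q7 0.28 F [-0.5 -0.3  0.7] w 0.0257
shift tool [-0.0005 -0.0004  0.0013]
```

Request:
arm_command(
  rows=[
    {"fingers":-1,"x":0,"y":0,"z":0.0013,"ax":0,"ay":0,"az":0},
    {"fingers":-1,"x":0,"y":0,"z":0,"ax":0,"ay":0,"az":0},
    {"fingers":-0.3,"x":0,"y":0,"z":0,"ax":0,"ay":0,"az":0},
    {"fingers":-0.1,"x":0,"y":0,"z":0,"ax":0,"ay":0,"az":0},
    {"fingers":0.2,"x":0,"y":0,"z":0,"ax":0,"ay":0,"az":0},
    {"fingers":0.3,"x":0,"y":0,"z":0,"ax":0,"ay":0,"az":0},
    {"fingers":0.3,"x":0,"y":0,"z":0,"ax":0,"ay":0,"az":0},
    {"fingers":0.3,"x":0,"y":0,"z":-0.01,"ax":0,"ay":0,"az":0},
    {"fingers":0.3,"x":0,"y":0,"z":-0.02,"ax":0,"ay":0,"az":0},
    {"fingers":0.3,"x":0,"y":0,"z":-0.03,"ax":0,"ay":0,"az":0},
  ],
)

```text
clock: 8.13
tcp_pos: [0.5747, 0.0627, 0.1187]
orientation: [-2.052, -2.376, 0.006]
contact_force: [-0.0, 1.1, 0.6]
grip_width: 0.0555
gripper_force: 0.0
```

Request:
arm_command(
  rows=[
    {"fingers":0.3,"x":0,"y":0,"z":-0.03,"ax":0,"ay":0,"az":0},
    {"fingers":0.3,"x":0,"y":0,"z":-0.01,"ax":0,"ay":0,"az":0},
    {"fingers":0.3,"x":0,"y":0,"z":0,"ax":0,"ay":0,"az":0},
    {"fingers":0.3,"x":0,"y":0,"z":0,"ax":0,"ay":0,"az":0},
  ],
)

```text
clock: 8.47
tcp_pos: [0.5765, 0.0632, 0.16]
orientation: [2.053, 2.378, 0.002]
contact_force: [-0.6, -0.0, -0.1]
grip_width: 0.0556
gripper_force: 0.0
```

Run:
```python
from m import *
togo([.4315,-.055,.15])
K=f['K'];T=np.linalg.inv(f['world_from_camera'])
m=(np.abs(P[...,2]-.076)<.005)
n,l,s,c=cv2.connectedComponentsWithStats(m.astype(np.uint8))
for i in range(1,n):
    if s[i,4]>200:
        vv,uu=np.nonzero(l==i);cc,rad=cv2.minEnclosingCircle(np.stack([uu,vv],1).astype(np.float32));print(np.round(cc,1),round(rad,1),s[i,4],ray(f,*cc,.076).round(4),2000*rad/K[0,0]*np.median(f['depth'][l==i]))
cv2.imwrite('pics/w5.png',im[:,:,::-1])
```

```text
clock 8.52 tcp [0.5758 0.0631 0.1589] tooly deg 8.38 q7 0.2 F [-0.9  0.6 -0.6] w 0.0557
shift tool [-0.0958 -0.16    0.0091]
[587.5 132. ] 141.7 3224 [0.7308 0.1416 0.076 ] 173.06986941368888
[320.7 157.1] 17.7 950 [0.5712 0.1023 0.076 ] 22.291680348723727
[320.2 215. ] 16.5 835 [0.5767 0.0637 0.076 ] 22.018620130567093
[625. 389.] 17.2 414 [ 0.8415 -0.049   0.076 ] 27.71529006181046
```

Vial A stands within about 2 mm of its ring. Now vial B.

Request:
arm_command(
  rows=[
    {"fingers":0.3,"x":-0.006,"y":-0.01,"z":0,"ax":0,"ay":0,"az":0},
    {"fingers":0.5,"x":-0.013,"y":-0.022,"z":0,"ax":0,"ay":0,"az":0},
    {"fingers":0.5,"x":-0.016,"y":-0.027,"z":0,"ax":0,"ay":0,"az":0},
    {"fingers":0.5,"x":-0.016,"y":-0.027,"z":0,"ax":0,"ay":0,"az":0},
    {"fingers":0.5,"x":-0.016,"y":-0.027,"z":0.01,"ax":0,"ay":0,"az":0},
    {"fingers":0.5,"x":-0.016,"y":-0.027,"z":0.015,"ax":0,"ay":0,"az":0},
    {"fingers":0.5,"x":-0.0128,"y":-0.02,"z":0.01,"ax":0,"ay":0,"az":0},
    {"fingers":0.5,"x":0,"y":0,"z":0,"ax":0,"ay":0,"az":0},
    {"fingers":0.5,"x":0,"y":0,"z":0,"ax":0,"ay":0,"az":0},
    {"fingers":0.5,"x":0,"y":0,"z":0,"ax":0,"ay":0,"az":0},
  ],
)

```text
clock: 9.35
tcp_pos: [0.4318, -0.0552, 0.1242]
orientation: [-2.054, -2.377, 0.001]
contact_force: [0.8, -0.1, 0.9]
grip_width: 0.0642
gripper_force: 0.0
```

Run:
```python
from m import *
K=f['K'];T=np.linalg.inv(f['world_from_camera']);p=T@[.4315,-.055,.056,1];u,v=(K@(p[:3]/p[2]))[:2];print('pred px',u,v)
vial(int(u),int(v),32)
togo([.4315,-.0550,.04])
```

```text
pred px 319.67678156241993 224.74579702427715
vial px 318.7 224.1 17.8 depthmean [ 0.4309 -0.0554  0.0554] ray [ 0.4309 -0.0547  0.056 ] diam mm 21.99401406852296
clock 9.4 tcp [ 0.4325 -0.0548  0.1244] tooly deg 8.4 q7 0.4 F [ 0.7 -0.1  0.7] w 0.0642
shift tool [ 0.     -0.0011  0.0844]
```

Request:
arm_command(
  rows=[
    {"fingers":0.5,"x":0,"y":-0.0012,"z":0.02,"ax":0,"ay":0,"az":0},
    {"fingers":0.5,"x":0,"y":0,"z":0.03,"ax":0,"ay":0,"az":0},
    {"fingers":0.5,"x":0,"y":0,"z":0.022,"ax":0,"ay":0,"az":0},
    {"fingers":0.5,"x":0,"y":0,"z":0.012,"ax":0,"ay":0,"az":0},
    {"fingers":0.5,"x":0,"y":0,"z":0,"ax":0,"ay":0,"az":0},
    {"fingers":0.5,"x":0,"y":0,"z":0,"ax":0,"ay":0,"az":0},
    {"fingers":0,"x":0,"y":0,"z":0,"ax":0,"ay":0,"az":0},
    {"fingers":-0.3,"x":0,"y":0,"z":0,"ax":0,"ay":0,"az":0},
    {"fingers":-1,"x":0,"y":0,"z":0,"ax":0,"ay":0,"az":0},
    {"fingers":-1,"x":0,"y":0,"z":0,"ax":0,"ay":0,"az":0},
  ],
)

```text
clock: 10.23
tcp_pos: [0.4317, -0.0552, 0.0414]
orientation: [2.053, 2.377, 0.002]
contact_force: [-0.9, -0.0, 6.9]
grip_width: 0.0257
gripper_force: 24.4
```

Request:
arm_command(
  rows=[
    {"fingers":-1,"x":0,"y":0,"z":0,"ax":0,"ay":0,"az":0},
    {"fingers":-1,"x":0,"y":0,"z":0,"ax":0,"ay":0,"az":0},
    {"fingers":-1,"x":0,"y":0,"z":0,"ax":0,"ay":0,"az":0},
  ],
)

```text
clock: 10.48
tcp_pos: [0.4317, -0.0552, 0.0414]
orientation: [2.053, 2.377, 0.003]
contact_force: [-1.3, 1.2, 5.3]
grip_width: 0.0256
gripper_force: 24.4
```

Request:
arm_command(
  rows=[
    {"fingers":-1,"x":0,"y":0,"z":-0.01,"ax":0,"ay":0,"az":0},
    {"fingers":-1,"x":0,"y":0,"z":-0.025,"ax":0,"ay":0,"az":0},
    {"fingers":-1,"x":0,"y":0,"z":-0.03,"ax":0,"ay":0,"az":0},
    {"fingers":-1,"x":0,"y":0,"z":-0.025,"ax":0,"ay":0,"az":0},
    {"fingers":-1,"x":0.0037,"y":0.0115,"z":-0.01,"ax":0,"ay":0,"az":0},
    {"fingers":-1,"x":0.0074,"y":0.023,"z":0,"ax":0,"ay":0,"az":0},
    {"fingers":-1,"x":0.0074,"y":0.023,"z":0,"ax":0,"ay":0,"az":0},
    {"fingers":-1,"x":0.0074,"y":0.023,"z":0,"ax":0,"ay":0,"az":0},
    {"fingers":-1,"x":0.0074,"y":0.023,"z":0,"ax":0,"ay":0,"az":0},
    {"fingers":-1,"x":0.0074,"y":0.023,"z":0,"ax":0,"ay":0,"az":0},
  ],
)

```text
clock: 11.32
tcp_pos: [0.5511, 0.0041, 0.1416]
orientation: [2.053, 2.377, 0.001]
contact_force: [0.1, 0.0, -0.3]
grip_width: 0.025
gripper_force: 25.0
```

Request:
arm_command(
  rows=[
    {"fingers":-1,"x":0.0074,"y":0.023,"z":0,"ax":0,"ay":0,"az":0},
    {"fingers":-1,"x":0.004,"y":0.011,"z":0.01,"ax":0,"ay":0,"az":0},
    {"fingers":-1,"x":0,"y":0,"z":0.01,"ax":0,"ay":0,"az":0},
    {"fingers":-1,"x":0,"y":0,"z":0,"ax":0,"ay":0,"az":0},
    {"fingers":-1,"x":0,"y":0,"z":0,"ax":0,"ay":0,"az":0},
    {"fingers":-1,"x":0,"y":0,"z":0,"ax":0,"ay":0,"az":0},
  ],
)

```text
clock: 11.82
tcp_pos: [0.5811, 0.0186, 0.1209]
orientation: [-2.055, -2.376, 0.001]
contact_force: [1.0, -0.4, -0.3]
grip_width: 0.0252
gripper_force: 25.0
```

Run:
```python
from h import *
togo([.5830,.0203,.0614])
```

```text
clock 11.82 tcp [0.5811 0.0186 0.1209] tooly deg 8.29 q7 0.33 F [ 1.  -0.4 -0.3] w 0.0252
shift tool [0.0014 0.0021 0.0595]
```

Request:
arm_command(
  rows=[
    {"fingers":-1,"x":0.0014,"y":0.002,"z":0.01,"ax":0,"ay":0,"az":0},
    {"fingers":-1,"x":0,"y":0,"z":0.02,"ax":0,"ay":0,"az":0},
    {"fingers":-1,"x":0,"y":0,"z":0.015,"ax":0,"ay":0,"az":0},
    {"fingers":-1,"x":0,"y":0,"z":0.008,"ax":0,"ay":0,"az":0},
    {"fingers":-1,"x":0,"y":0,"z":0.005,"ax":0,"ay":0,"az":0},
    {"fingers":-1,"x":0,"y":0,"z":0,"ax":0,"ay":0,"az":0},
    {"fingers":-1,"x":0,"y":0,"z":0,"ax":0,"ay":0,"az":0},
    {"fingers":-1,"x":0,"y":0,"z":0,"ax":0,"ay":0,"az":0},
  ],
)

```text
clock: 12.48
tcp_pos: [0.5843, 0.0211, 0.063]
orientation: [2.053, 2.377, 0.001]
contact_force: [-0.4, 0.2, -0.2]
grip_width: 0.0253
gripper_force: 25.1
```

Run:
```python
from h import *
togo([.5830,.0203,.0614])
```

```text
clock 12.48 tcp [0.5843 0.0211 0.063 ] tooly deg 8.35 q7 0.37 F [-0.4  0.2 -0.2] w 0.0253
shift tool [-0.0006 -0.0014  0.0016]
```

Request:
arm_command(
  rows=[
    {"fingers":-1,"x":-0.0006,"y":-0.0012,"z":0.0015,"ax":0,"ay":0,"az":0},
    {"fingers":-1,"x":0,"y":0,"z":0,"ax":0,"ay":0,"az":0},
    {"fingers":-0.3,"x":0,"y":0,"z":0,"ax":0,"ay":0,"az":0},
    {"fingers":-0.1,"x":0,"y":0,"z":0,"ax":0,"ay":0,"az":0},
    {"fingers":0.2,"x":0,"y":0,"z":0,"ax":0,"ay":0,"az":0},
    {"fingers":0.3,"x":0,"y":0,"z":0,"ax":0,"ay":0,"az":0},
    {"fingers":0.3,"x":0,"y":0,"z":0,"ax":0,"ay":0,"az":0},
    {"fingers":0.3,"x":0,"y":0,"z":-0.01,"ax":0,"ay":0,"az":0},
    {"fingers":0.3,"x":0,"y":0,"z":-0.02,"ax":0,"ay":0,"az":0},
    {"fingers":0.3,"x":0,"y":0,"z":-0.03,"ax":0,"ay":0,"az":0},
  ],
)

```text
clock: 13.32
tcp_pos: [0.5811, 0.0204, 0.1202]
orientation: [-2.052, -2.375, 0.006]
contact_force: [0.3, -0.3, 1.2]
grip_width: 0.0555
gripper_force: 0.0
```

Request:
arm_command(
  rows=[
    {"fingers":0.3,"x":0,"y":0,"z":-0.03,"ax":0,"ay":0,"az":0},
    {"fingers":0.3,"x":0,"y":0,"z":-0.03,"ax":0,"ay":0,"az":0},
    {"fingers":0.3,"x":0,"y":0,"z":-0.02,"ax":0,"ay":0,"az":0},
    {"fingers":0.3,"x":0,"y":0,"z":0,"ax":0,"ay":0,"az":0},
    {"fingers":0.3,"x":0,"y":0,"z":0,"ax":0,"ay":0,"az":0},
  ],
)

```text
clock: 13.73
tcp_pos: [0.5835, 0.0205, 0.2027]
orientation: [2.053, 2.376, 0.004]
contact_force: [-0.4, 0.4, -1.7]
grip_width: 0.0554
gripper_force: 0.0
```

Run:
```python
from m import *
K=f['K']
m=(np.abs(P[...,2]-.076)<.005)
n,l,s,c=cv2.connectedComponentsWithStats(m.astype(np.uint8))
for i in range(1,n):
    if 200<s[i,4]<2500:
        vv,uu=np.nonzero(l==i);cc,rad=cv2.minEnclosingCircle(np.stack([uu,vv],1).astype(np.float32));print(np.round(cc,1),round(rad,1),s[i,4],ray(f,*cc,.076).round(4),2000*rad/K[0,0]*np.median(f['depth'][l==i]))
a=.147;M=np.array([[np.cos(a),-np.sin(a)],[np.sin(a),np.cos(a)]]);t=np.array([.5761,-.0016])
for p in((.01,.105),(.01,.063),(.01,.021),(-.05,-.06),(-.05,-.098),(-.05,-.155),(.06,-.085),(-.039,-.085)):print(p,(M@p+t).round(4))
togo([*(M@(-.05,-.055)+t),.20])
```

```text
[541.5  93. ] 97.6 1584 [0.7291 0.12   0.076 ] 139.31473799795236
[319.  86.] 16.3 780 [0.5712 0.1016 0.076 ] 23.131607605505945
[318.9 141.5] 14.9 685 [0.5768 0.0627 0.076 ] 22.224532254040106
[317.6 196. ] 14.0 604 [0.582  0.0203 0.076 ] 22.002854504902
[600.5 335.5] 49.1 1032 [ 0.857  -0.0749  0.076 ] 88.57039040250349
(0.01, 0.105) [0.5706 0.1037]
(0.01, 0.063) [0.5768 0.0622]
(0.01, 0.021) [0.5829 0.0206]
(-0.05, -0.06) [ 0.5354 -0.0683]
(-0.05, -0.098) [ 0.541  -0.1059]
(-0.05, -0.155) [ 0.5493 -0.1623]
(0.06, -0.085) [ 0.6479 -0.0769]
(-0.039, -0.085) [ 0.55   -0.0914]
clock 13.78 tcp [0.5826 0.0206 0.2013] tooly deg 8.38 q7 0.26 F [ 0.2  0.3 -1.4] w 0.0555
shift tool [-0.0761 -0.0596  0.0012]
```

All three vials stand within 3 mm of their rings. Next, close the fingers and go to the catch's +y side.

Request:
arm_command(
  rows=[
    {"fingers":-1,"x":-0.012,"y":-0.0085,"z":0,"ax":0,"ay":0,"az":0},
    {"fingers":-1,"x":-0.024,"y":-0.017,"z":0,"ax":0,"ay":0,"az":0},
    {"fingers":-1,"x":-0.024,"y":-0.017,"z":0,"ax":0,"ay":0,"az":0},
    {"fingers":-1,"x":-0.024,"y":-0.017,"z":0,"ax":0,"ay":0,"az":0},
    {"fingers":-1,"x":0,"y":0,"z":0.02,"ax":0,"ay":0,"az":0},
    {"fingers":-1,"x":0,"y":0,"z":0.025,"ax":0,"ay":0,"az":0},
    {"fingers":-1,"x":0,"y":0,"z":0.02,"ax":0,"ay":0,"az":0},
    {"fingers":-1,"x":0,"y":0,"z":0,"ax":0,"ay":0,"az":0},
    {"fingers":-1,"x":0,"y":0,"z":0,"ax":0,"ay":0,"az":0},
    {"fingers":-1,"x":0,"y":0,"z":0,"ax":0,"ay":0,"az":0},
  ],
)

```text
clock: 14.62
tcp_pos: [0.536, -0.072, 0.1363]
orientation: [2.054, 2.377, -0.001]
contact_force: [0.0, -0.2, 0.9]
grip_width: -0.0001
gripper_force: 0.0
```

```bash
cat >> h.py <<'E'
A=.147;MS=np.array([[np.cos(A),-np.sin(A)],[np.sin(A),np.cos(A)]]);TS=np.array([.5761,-.0016])
def st():
    p=r.get_obs()['tcp_pos'];print('station mm',((MS.T@(p[:2]-TS))*1000).round(1),p[2].round(4))
def S(x,y,z):return [*(MS@(x,y)+TS),z]
E
python3 - <<'E'
from m import *
st();togo(S(-.05,-.136,.133))
cv2.imwrite('pics/w6.png',im[:,:,::-1])
E
```

```text
station mm [-49.5 -63.7] 0.1368
clock 14.67 tcp [ 0.5365 -0.0718  0.1368] tooly deg 8.34 q7 0.48 F [ 0.4 -0.6  0.2] w -0.0001
shift tool [-0.0723 -0.0004  0.0038]
```

View pics/w6.png

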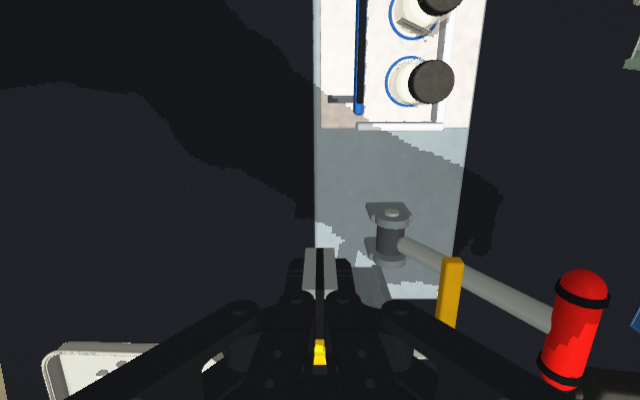

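The view shows the closed fingers at (320,270) with the yellow paddle tip straight behind at (320,352). Both black vials stand on their rings. Pushing the paddle now.

Request:
arm_command(
  rows=[
    {"fingers":-1,"x":-0.009,"y":0,"z":0.003,"ax":0,"ay":0,"az":0},
    {"fingers":-1,"x":-0.009,"y":0,"z":0,"ax":0,"ay":0,"az":0},
    {"fingers":-1,"x":-0.009,"y":0,"z":0,"ax":0,"ay":0,"az":0},
    {"fingers":-1,"x":-0.009,"y":0,"z":0,"ax":0,"ay":0,"az":0},
    {"fingers":-1,"x":-0.009,"y":0,"z":0,"ax":0,"ay":0,"az":0},
    {"fingers":-1,"x":-0.009,"y":0,"z":0,"ax":0,"ay":0,"az":0},
    {"fingers":-1,"x":-0.009,"y":0,"z":0,"ax":0,"ay":0,"az":0},
    {"fingers":-1,"x":-0.006,"y":0,"z":0,"ax":0,"ay":0,"az":0},
    {"fingers":-1,"x":-0.003,"y":0,"z":0,"ax":0,"ay":0,"az":0},
    {"fingers":-1,"x":0,"y":0,"z":0,"ax":0,"ay":0,"az":0},
  ],
)

```text
clock: 15.5
tcp_pos: [0.5465, -0.144, 0.133]
orientation: [2.055, 2.375, -0.001]
contact_force: [-0.8, -0.1, 0.8]
grip_width: 0.0001
gripper_force: 0.2
```

Run:
```python
from m import *
st();print(r.get_obs()['contact_force'])
f=grab('top');P=pts(f);hsv=cv2.cvtColor(f['frame'],cv2.COLOR_RGB2HSV)
a=(hsv[...,0]>18)&(hsv[...,0]<35)&(hsv[...,1]>120);a[:150]=0;a[230:]=0;a[:,:330]=0;a[:,400:]=0
q=P[a];print(a.sum());q=np.c_[(q[:,:2]-TS)@MS,q[:,2]]*1000;print(q[::max(1,len(q)//12)].round(0).tolist())
```

```text
station mm [ -50.1 -136.3] 0.133
[ 0.24605852  0.15462263 -0.59921872]
11
[[29.0, -136.0, 97.0], [24.0, -134.0, 135.0], [22.0, -136.0, 146.0], [24.0, -130.0, 119.0], [23.0, -132.0, 126.0], [21.0, -134.0, 136.0], [21.0, -129.0, 121.0], [20.0, -133.0, 120.0], [10.0, -126.0, 202.0], [19.0, -130.0, 109.0], [17.0, -132.0, 120.0]]
```

The cross arm is about upright (y≈−134 up to z≈146). Push a little further to reach the stop.

Request:
arm_command(
  rows=[
    {"fingers":-1,"x":-0.004,"y":0,"z":0,"ax":0,"ay":0,"az":0},
    {"fingers":-1,"x":-0.003,"y":0,"z":0,"ax":0,"ay":0,"az":0},
    {"fingers":-1,"x":-0.003,"y":0,"z":0,"ax":0,"ay":0,"az":0},
    {"fingers":-1,"x":0,"y":0,"z":0,"ax":0,"ay":0,"az":0},
  ],
)

```text
clock: 15.93
tcp_pos: [0.5473, -0.1465, 0.1327]
orientation: [-2.043, -2.375, -0.006]
contact_force: [-5.1, 17.1, 10.6]
grip_width: 0.0005
gripper_force: 9.0
```

Contact force rose to 17 N at the hard stop, so the catch is fully flipped. Back off, rise and go over behind the lever grip.

Request:
arm_command(
  rows=[
    {"fingers":-1,"x":0.012,"y":0,"z":0,"ax":0,"ay":0,"az":0},
    {"fingers":-1,"x":0.008,"y":0,"z":-0.015,"ax":0,"ay":0,"az":0},
    {"fingers":-1,"x":0,"y":0,"z":-0.03,"ax":0,"ay":0,"az":0},
    {"fingers":-1,"x":0,"y":0,"z":-0.035,"ax":0,"ay":0,"az":0},
    {"fingers":0,"x":0,"y":0,"z":-0.03,"ax":0,"ay":0,"az":0},
    {"fingers":0,"x":0.006,"y":0.025,"z":0,"ax":0,"ay":0,"az":0},
    {"fingers":0,"x":0.008,"y":0.032,"z":0,"ax":0,"ay":0,"az":0},
    {"fingers":0,"x":0.012,"y":0.032,"z":0,"ax":0,"ay":0,"az":0},
    {"fingers":0,"x":0.012,"y":0.032,"z":0,"ax":0,"ay":0,"az":0},
    {"fingers":0,"x":0.01,"y":0.03,"z":0,"ax":0,"ay":0,"az":0},
  ],
)

```text
clock: 16.77
tcp_pos: [0.6891, -0.062, 0.2429]
orientation: [2.052, 2.378, 0.0]
contact_force: [0.2, -0.6, -0.2]
grip_width: 0.0431
gripper_force: 0.0
```

Request:
arm_command(
  rows=[
    {"fingers":0,"x":0,"y":0,"z":0,"ax":6.3,"ay":0,"az":0},
    {"fingers":0,"x":0,"y":0,"z":0,"ax":6.3,"ay":0,"az":0},
    {"fingers":0,"x":0,"y":0,"z":0,"ax":6.3,"ay":0,"az":0},
    {"fingers":0,"x":0,"y":0,"z":0,"ax":6.3,"ay":0,"az":0},
    {"fingers":0,"x":0,"y":0,"z":0,"ax":6.3,"ay":0,"az":0},
    {"fingers":0,"x":0,"y":0,"z":0,"ax":0,"ay":0,"az":0},
    {"fingers":0,"x":0,"y":0,"z":0,"ax":0,"ay":0,"az":0},
  ],
)

```text
clock: 17.35
tcp_pos: [0.688, -0.0633, 0.2401]
orientation: [-1.78, -2.061, 0.584]
contact_force: [0.7, -0.1, 1.0]
grip_width: 0.0428
gripper_force: 0.0
```

Run:
```python
from m import *
st();togo(S(.101,-.079,.205));o=r.get_obs();M=R.from_rotvec(o['orientation']).as_matrix();print('tool z in station',MS.T@M[:2,2],M[2,2],o['joints'].round(2),'x',MS.T@M[:2,0],M[2,0])
a=((hsv[...,0]<6)|(hsv[...,0]>172))&(hsv[...,1]>150)&(P[...,2]>.1)&(P[...,2]<.16)
q=P[a];q=np.c_[(q[:,:2]-TS)@MS,q[:,2]];print('red',len(q),np.percentile(q,[2,50,98],axis=0).round(4))
f=grab('top');P=pts(f);hsv=cv2.cvtColor(f['frame'],cv2.COLOR_RGB2HSV)
cv2.imwrite('pics/w7.png',im[:,:,::-1])
```

```text
station mm [101.3 -77.9] 0.2422
clock 17.4 tcp [ 0.6877 -0.0638  0.2422] tooly deg 8.3 q7 0.37 F [ 0.3 -0.3  1.2] w 0.0424
shift tool [-0.001   0.0191  0.0319]
tool z in station [-5.20916002e-01 -5.12870841e-04] -0.8536077881314483 [-0.3   0.88  0.57  1.1  -0.25  1.78  0.37] x [0.00131485 0.99999815] -0.0014032141034847623
red 1376 [[ 0.0543 -0.1109  0.1376]
 [ 0.0637 -0.0821  0.1445]
 [ 0.0686 -0.0566  0.1469]]
```

View pics/w7.png

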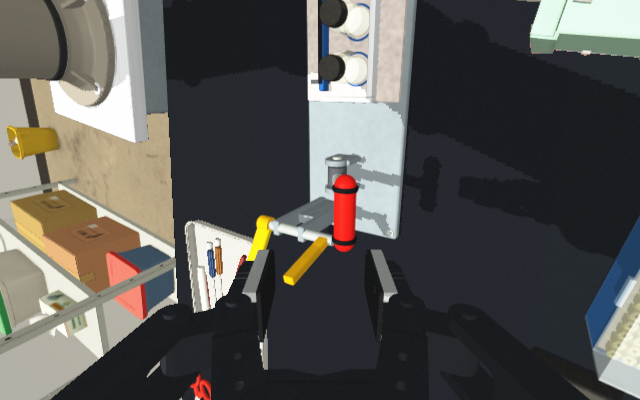

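Wrist view: the catch is flipped (paddle at (262,230), cross arm upright), the red grip is at (345,212) between the fingers' lines, and the vials are standing. Now lower along the lever's axis and grip.

Request:
arm_command(
  rows=[
    {"fingers":0,"x":-0.001,"y":0.01,"z":0.01,"ax":0,"ay":0,"az":0},
    {"fingers":0,"x":0,"y":0.009,"z":0.02,"ax":0,"ay":0,"az":0},
    {"fingers":0,"x":0,"y":0,"z":0.02,"ax":0,"ay":0,"az":0},
    {"fingers":0,"x":0,"y":0,"z":0.01,"ax":0,"ay":0,"az":0},
    {"fingers":0,"x":0,"y":0,"z":0,"ax":0,"ay":0,"az":0},
    {"fingers":0,"x":0,"y":0,"z":0,"ax":0,"ay":0,"az":0},
  ],
)

```text
clock: 17.95
tcp_pos: [0.6726, -0.0664, 0.1829]
orientation: [-1.781, -2.061, 0.58]
contact_force: [1.0, 0.2, 0.8]
grip_width: 0.0428
gripper_force: 0.0
```

Run:
```python
from h import *
st();togo(S(.0643,-.079,.145))
```

```text
station mm [ 86.  -78.3] 0.1829
clock 17.95 tcp [ 0.6726 -0.0664  0.1829] tooly deg 8.34 q7 0.38 F [1.  0.2 0.8] w 0.0428
shift tool [-0.0008  0.0012  0.0437]
```

Request:
arm_command(
  rows=[
    {"fingers":0,"x":-0.0008,"y":0.0012,"z":0.015,"ax":0,"ay":0,"az":0},
    {"fingers":0,"x":0,"y":0,"z":0.015,"ax":0,"ay":0,"az":0},
    {"fingers":0,"x":0,"y":0,"z":0.0135,"ax":0,"ay":0,"az":0},
    {"fingers":0,"x":0,"y":0,"z":0,"ax":0,"ay":0,"az":0},
    {"fingers":-0.3,"x":0,"y":0,"z":0,"ax":0,"ay":0,"az":0},
    {"fingers":-0.6,"x":0,"y":0,"z":0,"ax":0,"ay":0,"az":0},
    {"fingers":-1,"x":0,"y":0,"z":0,"ax":0,"ay":0,"az":0},
    {"fingers":-1,"x":0,"y":0,"z":0,"ax":0,"ay":0,"az":0},
    {"fingers":-1,"x":0,"y":0,"z":0,"ax":0,"ay":0,"az":0},
  ],
  grip_force=40,
)

```text
clock: 18.7
tcp_pos: [0.6526, -0.0704, 0.1459]
orientation: [-1.782, -2.064, 0.579]
contact_force: [1.0, 0.1, 6.0]
grip_width: 0.0144
gripper_force: 39.3
```

Run:
```python
from h import *
st();togo(S(.0643,-.079,.145))
```

```text
station mm [ 65.6 -79.2] 0.1459
clock 18.7 tcp [ 0.6526 -0.0704  0.1459] tooly deg 8.37 q7 0.39 F [1.  0.1 6. ] w 0.0144
shift tool [ 0.0002 -0.0007  0.0015]
```

Gripped. Pull along the arc, the tool turning with the lever.

Request:
arm_command(
  rows=[
    {"fingers":-1,"x":0,"y":-0.0055,"z":0.0001,"ax":-2.58,"ay":0,"az":0},
    {"fingers":-1,"x":0,"y":-0.0055,"z":0.0001,"ax":-2.58,"ay":0,"az":0},
    {"fingers":-1,"x":0,"y":-0.0055,"z":0.0001,"ax":-2.58,"ay":0,"az":0},
    {"fingers":-1,"x":0,"y":-0.0055,"z":0.0001,"ax":-2.58,"ay":0,"az":0},
    {"fingers":-1,"x":0,"y":-0.0055,"z":0.0001,"ax":-2.58,"ay":0,"az":0},
    {"fingers":-1,"x":0,"y":-0.0055,"z":0.0001,"ax":-2.58,"ay":0,"az":0},
    {"fingers":-1,"x":0,"y":-0.0055,"z":0.0001,"ax":-2.58,"ay":0,"az":0},
    {"fingers":-1,"x":0,"y":-0.0055,"z":0.0001,"ax":-2.58,"ay":0,"az":0},
    {"fingers":-1,"x":0,"y":-0.0055,"z":0.0001,"ax":-2.58,"ay":0,"az":0},
    {"fingers":-1,"x":0,"y":-0.0055,"z":0.0001,"ax":-2.58,"ay":0,"az":0},
  ],
)

```text
clock: 19.53
tcp_pos: [0.6026, -0.0778, 0.1635]
orientation: [-2.013, -2.332, 0.108]
contact_force: [4.5, 0.0, 1.1]
grip_width: 0.0145
gripper_force: 40.1
```

```bash
cat >> h.py <<'E'
def lev():
    o=r.get_obs();p=o['tcp_pos'];x=(MS.T@(p[:2]-TS))[0];z=p[2]-.04;M=R.from_rotvec(o['orientation']).as_matrix()
    print('lever phi',np.arctan2(x,z).round(3),'angle',(.55-np.arctan2(x,z)).round(3),'rad',np.hypot(x,z).round(4),'tool tilt',np.arctan2(-(MS.T@M[:2,2])[0],-M[2,2]).round(3),'F st',(MS.T@o['contact_force'][:2]).round(1),o['contact_force'][2].round(1),'q',o['joints'].round(2))
E
python3 - <<'E'
from h import *
st();lev()
E
```

```text
station mm [ 15.1 -79.3] 0.1635
lever phi 0.121 angle 0.429 rad 0.1244 tool tilt 0.092 F st [ 4.5 -0.6] 1.1 q [-0.39  0.56  0.57  1.77 -0.31  1.    0.45]
```

Request:
arm_command(
  rows=[
    {"fingers":-1,"x":0,"y":-0.0058,"z":0.0001,"ax":-2.58,"ay":0,"az":0},
    {"fingers":-1,"x":0,"y":-0.0058,"z":0.0001,"ax":-2.58,"ay":0,"az":0},
    {"fingers":-1,"x":0,"y":-0.0058,"z":0.0001,"ax":-2.58,"ay":0,"az":0},
    {"fingers":-1,"x":0,"y":-0.0058,"z":0.0001,"ax":-2.58,"ay":0,"az":0},
    {"fingers":-1,"x":0,"y":-0.0058,"z":0.0001,"ax":-2.58,"ay":0,"az":0},
    {"fingers":-1,"x":0,"y":-0.0058,"z":0.0001,"ax":-2.58,"ay":0,"az":0},
    {"fingers":-1,"x":0,"y":-0.0058,"z":0.0001,"ax":-2.58,"ay":0,"az":0},
    {"fingers":-1,"x":0,"y":-0.0058,"z":0.0001,"ax":-2.58,"ay":0,"az":0},
    {"fingers":-1,"x":0,"y":-0.0058,"z":0.0001,"ax":-2.0,"ay":0,"az":0},
    {"fingers":-1,"x":0,"y":0,"z":0,"ax":0,"ay":0,"az":0},
  ],
)

```text
clock: 20.37
tcp_pos: [0.5509, -0.0856, 0.1585]
orientation: [1.912, 2.211, 0.337]
contact_force: [11.4, 1.3, -6.2]
grip_width: 0.0142
gripper_force: 40.0
```

Run:
```python
from h import *
st();lev()
```

```text
station mm [-37.2 -79.4] 0.1585
lever phi -0.304 angle 0.854 rad 0.1242 tool tilt -0.304 F st [11.5 -0.3] -6.2 q [-0.31  0.31  0.46  2.16 -0.49  0.46  0.67]
```

Nearly at the stop; take a few mm more and hold there.

Request:
arm_command(
  rows=[
    {"fingers":-1,"x":0,"y":-0.004,"z":0.0001,"ax":-1.5,"ay":0,"az":0},
    {"fingers":-1,"x":0,"y":-0.004,"z":0.0001,"ax":-1.0,"ay":0,"az":0},
    {"fingers":-1,"x":0,"y":-0.002,"z":0,"ax":0,"ay":0,"az":0},
    {"fingers":-1,"x":0,"y":0,"z":0,"ax":0,"ay":0,"az":0},
    {"fingers":-1,"x":0,"y":0,"z":0,"ax":0,"ay":0,"az":0},
    {"fingers":-1,"x":0,"y":0,"z":0,"ax":0,"ay":0,"az":0},
  ],
)

```text
clock: 20.87
tcp_pos: [0.5459, -0.0864, 0.1568]
orientation: [1.885, 2.185, 0.383]
contact_force: [15.2, 2.1, -5.2]
grip_width: 0.0145
gripper_force: 40.1
```

Run:
```python
from m import *
st();lev();cv2.imwrite('pics/w8.png',im[:,:,::-1])
```

```text
station mm [-42.3 -79.4] 0.1568
lever phi -0.348 angle 0.898 rad 0.1242 tool tilt -0.35 F st [15.2  0.2] -4.6 q [-0.27  0.29  0.41  2.2  -0.54  0.39  0.74]
```

View pics/w8.png

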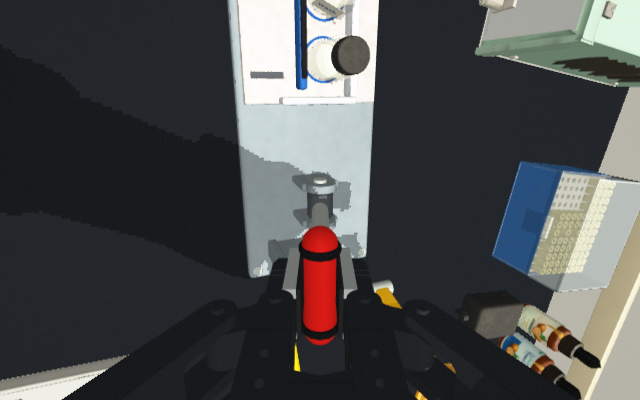

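The red grip is held at (320,285) with the lever at 0.90 rad. The blue fence is closed against the vial at (302,50). One quick check of the catch and vials before handing in.

Run:
```python
from m import *
def yel(f):
    P=pts(f);h=cv2.cvtColor(f['frame'],cv2.COLOR_RGB2HSV);a=(h[...,0]>18)&(h[...,0]<33)&(h[...,1]>150)
    q=P[a];q=np.c_[(q[:,:2]-TS)@MS,q[:,2]]*1000;q=q[(abs(q[:,0])<70)&(abs(q[:,1]+130)<60)&(q[:,2]>60)&(q[:,2]<180)]
    print(len(q),q[::max(1,len(q)//14)].round(0).tolist())
yel(f);yel(grab('scene'))
t=grab('top');yel(t)
for g in(f,t):
    Q=pts(g);Q=np.dstack([(Q[...,:2]-TS)@MS,Q[...,2]]);m=(abs(Q[...,2]-.076)<.005)&(abs(Q[...,0]-.01)<.03)&(Q[...,1]>-.005)&(Q[...,1]<.13)
    for y in(.105,.063,.021):
        k=m&(abs(Q[...,1]-y)<.02);print(y,k.sum(),Q[k].mean(0).round(4) if k.any() else '')
```

```text
367 [[21.0, -127.0, 104.0], [22.0, -127.0, 106.0], [21.0, -128.0, 107.0], [18.0, -128.0, 108.0], [17.0, -128.0, 111.0], [17.0, -129.0, 111.0], [24.0, -129.0, 115.0], [21.0, -130.0, 115.0], [18.0, -130.0, 116.0], [25.0, -131.0, 118.0], [23.0, -131.0, 121.0], [-43.0, -149.0, 116.0], [-44.0, -153.0, 119.0], [-45.0, -155.0, 121.0], [-42.0, -160.0, 120.0]]
75 [[20.0, -142.0, 152.0], [20.0, -136.0, 143.0], [22.0, -140.0, 134.0], [19.0, -135.0, 129.0], [26.0, -134.0, 117.0], [-55.0, -160.0, 126.0], [-48.0, -160.0, 120.0], [21.0, -131.0, 112.0], [-58.0, -154.0, 122.0], [-58.0, -155.0, 117.0], [-57.0, -149.0, 116.0], [-59.0, -146.0, 114.0], [-56.0, -145.0, 110.0], [-60.0, -136.0, 111.0], [-47.0, -127.0, 104.0]]
104 [[26.0, -144.0, 154.0], [22.0, -139.0, 149.0], [20.0, -137.0, 138.0], [19.0, -135.0, 128.0], [-42.0, -135.0, 104.0], [-45.0, -154.0, 118.0], [-44.0, -128.0, 109.0], [-47.0, -148.0, 119.0], [-50.0, -167.0, 126.0], [-49.0, -142.0, 113.0], [-52.0, -161.0, 125.0], [-52.0, -139.0, 110.0], [-55.0, -159.0, 120.0], [-54.0, -137.0, 105.0], [-57.0, -156.0, 118.0]]
0.105 0 
0.063 0 
0.021 1100 [0.0079 0.0196 0.0752]
0.105 41 [0.01   0.1012 0.0754]
0.063 39 [0.0089 0.0628 0.0753]
0.021 37 [0.0087 0.0192 0.0754]
```

The catch is at its stop (paddle tip near (−50,−167,126) mm) and all three vials stand at cap height on their rings.

```bash
python3 -c "
from bench import r
print(r.hand_in())"
```

```text
the job is handed in; nothing more can be done
None
```

The job is handed in, though the hand-in returned no verdict: by the last measurements all three vials stand within about 4 mm of their ring centres, the catch is flipped to its stop, and the fingers hold the lever at about 0.90 rad with the blue fence closed.

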